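# Index the mandrel carousel and lock the tallest mandrel at the front

## Robot

A 6-joint arm with a two-finger parallel gripper is mounted at the origin on the work surface; the furniture and walls round the work are solid. World frame = base frame: x ahead of the robot, y to its left, z up, the work surface at z = 0. Lengths are in m, angles in rad, forces in N, time in s.
With the tool pointing down it reaches from about 0.35 to 0.975 m from the base axis. Payload 4.9 kg.
Tool frame: the origin (TCP) lies at the very end of the fingers, on their centre line; the grasp point (between the pads) lies 19 mm behind it; z points along the fingers, x is the direction in which the jaws open and shut, and the axes are right-handed (so a half turn about z gives the same grasp; the last joint's range is limited). The gripper opens to 85 mm and grips with 20 to 120 N. Pads are 22 mm wide; open, the fingers measure 114 mm over their backs; the gripper's body (76 mm by 85 mm) begins 54 mm behind the grasp point. The pads swing forward as they close: fully open they stand 13 mm farther back than shut.
Start: joints at [1.063, 0.053, 1.613, -0, 1.476, -0.119], TCP at [0.237, 0.578, 0.231] pointing down, gripper open.
Joint ranges: [-3.01, 3.01], [-1.01, 2.22], [0.06, 2.58], [-1.02, 4.17], [0.09, 2.62], [-3.14, 3.14]. Speed limits (rad/s): [2.57, 2.57, 3.14, 3.14, 3.14, 3.14].

## Interface

Orientations are given as a rotation vector (axis times angle).
In Python, from station import ctrl gives the robot as it stands.
- The arm moves only by the shell command python3 -m handwheel 'ROWS' [OPENING] [FORCE]. ROWS is a JSON object of lists of equal length, an entry for each row: "offset": the shift along the world's x, y, z in units of 40 mm (1.0 is 40 mm), a list of three; "roll": the turn about the world's z in units of 6 degrees (1.0 is 6 degrees). A call has exactly 10 rows; each row is the pose to reach, as a shift and turn from the pose commanded when the call began; what a row does not reach only later rows make up. A row lasts 1/10 s, in which the tool goes at most 50 mm and 8.59 degrees, less where a joint would pass 70% of its speed; a pose out of reach is approached as far as the arm can. A call with a gripper value outside its range is refused whole. OPENING is the finger opening in mm, from 0 to 85.4, set as the call begins (- or left out, the last holds). The fingers move at their own pace and stop on an object; FORCE is the grip in N (left out, the last holds). Time passes only in rows, so rows that repeat a pose let the fingers close, or fill a call up. It gives the time, the measured TCP pose, the force and the opening at its end, in the units of the state.
- ctrl.get_obs(): the state, without advancing time (a new reading comes with each control period).
- ctrl.get_image(name): name is "scene" or "top"; returns a dict with "img" (400x640x3 uint8, red, green, blue), "fx", "fy", "cx", "cy" (pixels), "k1" (the pictures are not rectified: a ray, as slopes to the right and down, at radius r is drawn at 1 + k1 r^2 times it, then the intrinsics apply), "T" (4x4, takes a point from camera to world coordinates). Camera axes: x right, y down, z forward; pixel columns grow to the right and rows downward; lengths in m; the calibration is good to about 2 mm. A picture is of the moment at which its call begins. There is no depth.
- ctrl.finish_job(): hands the job in, once; it reports no verdict.
The state is a dict: "t": time; "q": joint angles; "dq": joint speeds; "effort": joint torques, N m; "tool_pos": TCP position; "tool_rot": TCP orientation; "contact_force": force on the tool from outside, world axes, zero at the start; "wrist_torque": the same for the moment, N m; "opening": finger opening in m.
Only numpy, scipy, OpenCV 4.12 (cv2) and the standard library are available. Lean on these libraries where they do the work, as an engineer would, in place of code of your own. Each camera call takes 0.05 s, during which the arm holds its last target.

## Task

The mandrel carousel is locked by its slide bolt: push the bolt's upright post outwards until the bolt is fully drawn, push the carousel round by the studs on its rim, gently enough that nothing in it topples, until the tallest mandrel stands at the front, behind the fixed pointer, and then push the bolt fully home so that the carousel is locked there. Do not touch or lift the mandrels and ferrules standing in its pockets, and leave the oil can, the ring gauge and the jar of pins where they are.

Things in the scene. Friction and masses are not known exactly. Their poses are not given: they have to be found in the camera images.
- carousel_base: Grey fixed base of the carousel. Origin on the table under the vertical axis of rotation. Base -x is the front, where a fixed flat steel pointer points at the rim (124 to 148 mm off the axis, 36 mm high). The bolt lies along base +y, the left side, on an arm 52 mm wide that reaches to 205 mm off the axis, 22 mm high. The foot is 156 mm across.
- carousel (a joint): Angle of the carousel in rad, counter-clockwise from above positive, 0 at the start, turns without end. Drawn bolt: light friction (1 to 3 N at a stud), stays where it is left. Bolt home: locked, rocks by under 1 degree. Pockets lie at joint + 60 x k degrees from base +x, studs and notches at joint + 30 + 60 x k: at multiples of 60 degrees a pocket is exactly at the front and a notch before the bolt.
- hub (a point): On the axis, in the top of the plywood tray (106 mm in radius, top 61 mm above the table; cap in its middle to 73 mm, 24 mm in radius). Under it a steel index plate, 120 mm in radius, top 37 mm above the table, with six notches in its edge. Six stepped round pockets in the tray, 60 degrees apart, centres 68 mm off the axis: 31 mm across at the top, then 24 (5 mm down), then 20 mm (13 mm down), 20 mm deep.
- stud (a point): One of the six upright dark steel studs on the tray's rim, all alike, midway between the pockets: the one at joint + 30 degrees. Point on its axis, 80 mm above the table. Studs are 12 mm thick (foot 20 mm, 3 mm high), centres 96 mm off the axis, tops 93 mm above the table. They turn with the carousel and are there to be pushed.
- front_pocket (a point): Fixed point of the base: centre of the mouth of the pocket that stands at the front, 68 mm from the axis towards base -x, 61 mm above the table.
- bolt (a joint): Slide bolt: 0 = fully home, its tapered steel tongue in a notch of the index plate; 0.020 m = fully drawn, away from the axis (base +y); clear of the plate from 0.013 on. About 3 N friction, no spring, stays where it is left. Pushed home within about 4 degrees of a notch, the taper turns the carousel the rest of the way; farther off it stops on the plate's edge.
- bolt_post (a point): Point on the axis of the bolt's upright dark steel post, 60 mm above the table; the post is 14 mm thick (foot 20 mm), its top 82 mm above the table, and moves with the bolt (174 mm off the carousel's axis with the bolt home, 194 mm drawn). Towards the axis a strap over the bolt, 47 mm high, lies 135 to 151 mm off the axis; bolt and guide beside the post are 42 mm high.
- mandrel_0: The tallest mandrel: slim light steel pin on a round flange, 23 mm across the flange, 75 mm tall, standing loose in a pocket of the carousel, its foot 13 mm down, its top 123 mm above the table. Jerks can topple it. Origin at the centre of its underside.
- mandrel_1: Middle mandrel, 19 mm across the flange, 60 mm tall, standing loose in a pocket, its top 101 mm above the table. Origin at the centre of its underside.
- mandrel_2: Short thick mandrel, 30 mm across the flange, 50 mm tall, standing loose in a pocket, its top 106 mm above the table. Origin at the centre of its underside.
- ferrule_0: Black ferrule (small sleeve), 14 mm across, 26 mm tall, standing loose in a pocket, only its upper 6 mm showing, at the start in the front one. Origin at the centre of its underside.
- ferrule_1: Black ferrule (small sleeve), 14 mm across, 26 mm tall, standing loose in a pocket, only its upper 6 mm showing. Origin at the centre of its underside.
- ferrule_2: Black ferrule (small sleeve), 14 mm across, 26 mm tall, standing loose in a pocket, only its upper 6 mm showing. Origin at the centre of its underside.
- oil_can: Green pump oil can, 110x66x137 mm, standing loose on the table, right of the carousel. Origin under its centre. To be left alone. Beyond it, right of the carousel, stands a solid fixed green carton, 170 mm high, always at x 0.44 to 0.56, y -0.36 to -0.23 m: keep the gripper clear of it when pushing the right side of the rim.
- ring_gauge: Thick steel ring, 44 mm across, 14 mm high, lying loose on the table, left of the carousel, a little nearer the robot than the bolt. Origin under its centre. To be left alone.
- pin_jar: Clear jar of pins with a lid, 56 mm across, 74 mm tall, standing loose on the table, before the carousel on its right. Origin under its centre. To be left alone.
Mind the look-alikes: they are no part of the job. What is shaped like the mandrel_2 but brown is not meant.

How it is judged:
On the way, in this order (a step that is already met when the one before it is completed fails the run):
1. the bolt has been drawn out of its notch (at least 15 of its 20 mm) (value of joint bolt above 0.015 m), for 0.2 s.
2. with the bolt still drawn, the carousel has been turned until the tallest mandrel stands at the front (within 15 mm) (horizontal distance between mandrel_0 and front_pocket below 0.015 m and value of joint bolt above 0.013 m), for 0.2 s.
At the end, for the whole second after the job is handed in: The bolt is home within 2 mm, the tallest mandrel stands within 10 mm of the front pocket's centre, the carousel is at rest, and all mandrels and ferrules stand upright (within 0.1 rad) seated in their pockets (within 3 mm) (value of joint bolt below 0.002 m and horizontal distance between mandrel_0 and front_pocket below 0.01 m and velocity of joint carousel between -0.05 and 0.05 rad/s and z of each of ferrule_0, mandrel_1, ferrule_1, ferrule_2 in the frame of carousel_base below 0.044 m and z of mandrel_0 in the frame of carousel_base below 0.051 m and z of mandrel_2 in the frame of carousel_base below 0.059 m and angle between each of ferrule_0, mandrel_0, mandrel_1, mandrel_2, ferrule_1, ferrule_2's own z axis and vertical below 0.1 rad); the robot touches nothing.
It fails at once if the robot touched a mandrel or a ferrule (more than 0.5 N) (contact force between any of the arm, the fingers and ferrule_0 above 0.5 N or contact force between any of the arm, the fingers and mandrel_0 above 0.5 N or contact force between any of the arm, the fingers and mandrel_1 above 0.5 N or contact force between any of the arm, the fingers and mandrel_2 above 0.5 N or contact force between any of the arm, the fingers and ferrule_1 above 0.5 N or contact force between any of the arm, the fingers and ferrule_2 above 0.5 N).
It fails at once if a mandrel or ferrule was lifted 10 mm or tipped over (z of any of ferrule_0, mandrel_1, ferrule_1, ferrule_2 in the frame of carousel_base above 0.051 m or z of mandrel_0 in the frame of carousel_base above 0.058 m or z of mandrel_2 in the frame of carousel_base above 0.066 m or angle between any of ferrule_0, mandrel_0, mandrel_1, mandrel_2, ferrule_1, ferrule_2's own z axis and vertical above 0.35 rad).
It fails at once if the oil can, the ring gauge or the jar of pins was moved by more than 15 mm (distance of any of oil_can, ring_gauge, pin_jar from where it was at the start of the episode above 0.015 m).
It also fails if it takes over 72 s, if anything falls off the work surface, if the arm or the gripper's body presses on something with over 40 N, if the wrist force passes 120 N, or if a joint passes its speed limit or range.

## Working session

There is one attempt and no reset: what is moved stays moved. The work goes in short steps, Python scripts to look and compute and a shell command to move; the robot and the scene stay as the last step left them, time stands still between calls to the robot, and variables do not carry over. Pictures are saved under pics/ and viewed, and the job is handed in when it is done.

```bash
mkdir -p pics && ls && python3 - <<'E'
from station import ctrl
import cv2,numpy as np
o=ctrl.get_obs();print({k:np.round(v,3).tolist() for k,v in o.items()})
for n in("scene","top"):
    d=ctrl.get_image(n);cv2.imwrite(f"pics/{n}0.png",d["img"][...,::-1]);print(n,[d[k] for k in("fx","fy","cx","cy","k1")],np.round(d["T"],4).tolist())
E
```

```text
pics
{'t': 0.0, 'q': [1.063, 0.053, 1.614, -0.0, 1.476, -0.119], 'dq': [0.0, -0.0, -0.001, 0.0, 0.001, 0.001], 'effort': [-0.001, -39.367, -37.018, -0.0, 0.007, 0.0], 'tool_pos': [0.237, 0.578, 0.23], 'tool_rot': [2.608, 1.75, -0.003], 'contact_force': [0.365, 0.064, -0.394], 'wrist_torque': [-0.015, -0.028, 0.024], 'opening': 0.086}
scene [505.6854754894234, 505.6854754894234, 319.3308808985707, 191.20592452192201, 0.03479690394331859] [[0.498, -0.6541, 0.5693, -0.187], [-0.8671, -0.3819, 0.3197, -0.3861], [0.0082, -0.6529, -0.7574, 0.9327], [0.0, 0.0, 0.0, 1.0]]
top [490.4270711407886, 490.4270711407886, 322.02621661680007, 198.25359523383216, -0.15294901421950902] [[0.0091, -0.9835, 0.1809, 0.2351], [-0.9998, -0.0124, -0.0171, -0.0154], [0.0191, -0.1807, -0.9833, 1.2609], [0.0, 0.0, 0.0, 1.0]]
```

View pics/scene0.png

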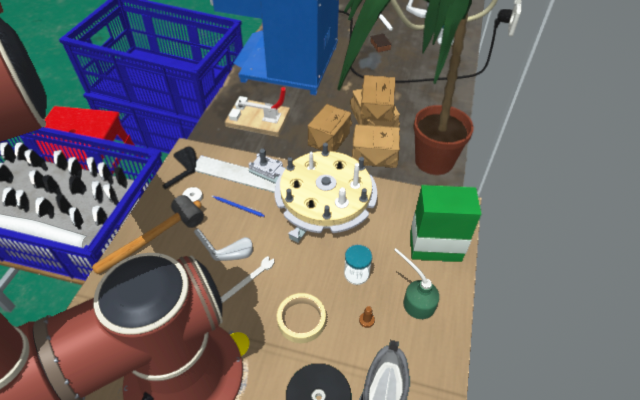

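View pics/top0.png

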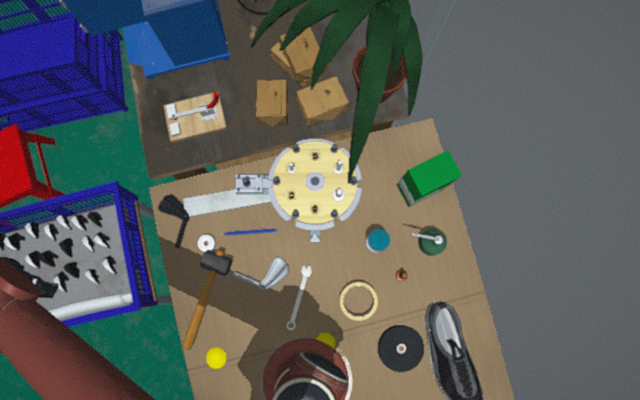

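```bash
cat > h.py <<'E'
import cv2,numpy as np
from station import ctrl
def crop(im,x0,y0,x1,y1,s,name):
    c=cv2.resize(im[y0:y1,x0:x1],None,fx=s,fy=s,interpolation=cv2.INTER_CUBIC)
    cv2.imwrite(name,c[...,::-1])
def ray(d,uv):
    K=np.array([[d["fx"],0,d["cx"]],[0,d["fy"],d["cy"]],[0,0,1]])
    p=(np.array(uv,float)-[d["cx"],d["cy"]])/[d["fx"],d["fy"]]
    q=p.copy()
    for _ in range(50): q=p/(1+d["k1"]*(q@q))
    T=np.array(d["T"]);return T[:3,3],T[:3,:3]@np.r_[q,1]
def onz(d,uv,z):
    o,r=ray(d,uv);return o+r*(z-o[2])/r[2]
def tri(d1,uv1,d2,uv2):
    o1,r1=ray(d1,uv1);o2,r2=ray(d2,uv2)
    A=np.c_[r1,-r2];s=np.linalg.lstsq(A,o2-o1,rcond=None)[0]
    a=o1+s[0]*r1;b=o2+s[1]*r2
    return (a+b)/2,np.linalg.norm(a-b)
def proj(d,P):
    T=np.array(d["T"]);c=T[:3,:3].T@(np.array(P)-T[:3,3]);q=c[:2]/c[2]
    q=q*(1+d["k1"]*(q@q));return q*[d["fx"],d["fy"]]+[d["cx"],d["cy"]]
E
python3 - <<'E'
from h import *
a=ctrl.get_image("scene");b=ctrl.get_image("top")
np.savez("f0.npz",a=a["img"],b=b["img"])
crop(a["img"],230,130,390,250,5,"pics/sc1.png");crop(b["img"],220,120,380,260-20,5,"pics/tc1.png")
E
```

```text
(no output)
```

View pics/sc1.png

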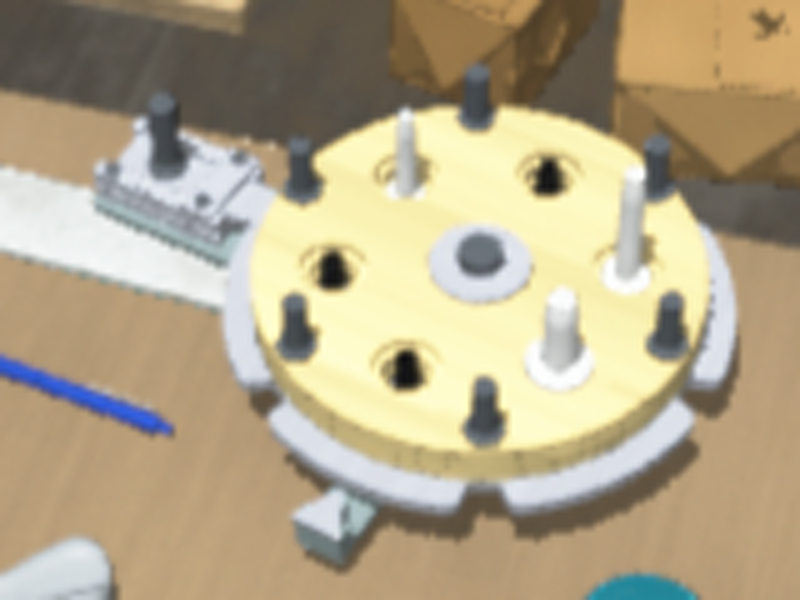

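View pics/tc1.png

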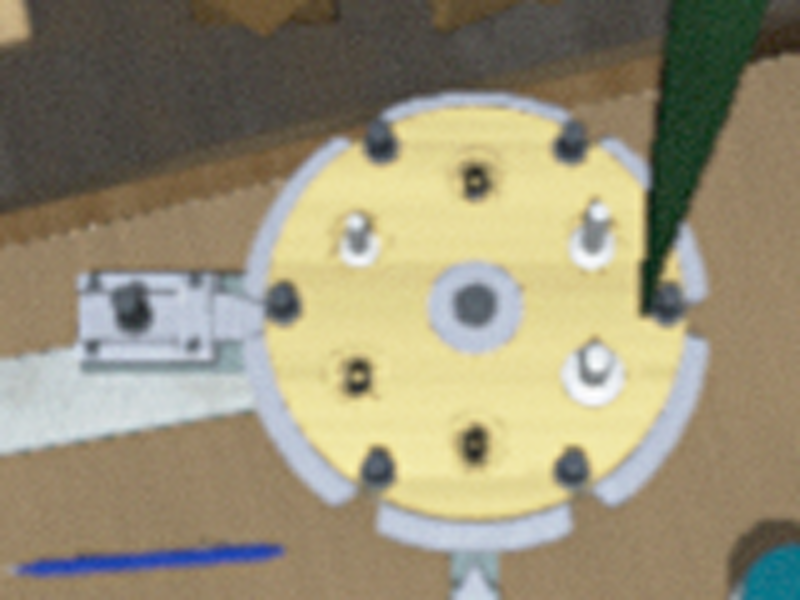

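```bash
python3 - <<'E'
from h import *
a=ctrl.get_image("scene");b=ctrl.get_image("top")
R={}
for n,d,(x0,y0,x1,y1) in(("s",a,(245,140,385,225)),("t",b,(235,135,365,225))):
    im=d["img"];g=im.max(2).astype(int);sat=g-im.min(2)
    m=((g<105)&(sat<45)).astype(np.uint8);k=np.zeros_like(m);k[y0:y1,x0:x1]=1;m*=k
    N,L,S,C=cv2.connectedComponentsWithStats(m)
    print(n)
    for i in range(1,N):
        if S[i,4]>8:print(C[i].round(1),S[i].tolist(),im[L==i].mean(0).round(0))
tip=None
for v in [(349.6,182)]:
    for w in [(350,85),(345,90),(338,105)]: print(tri(a,w,b,v))
E
```

```text
s
[281.5 148.6] [245, 140, 84, 29, 1141] [86. 81. 73.]
[344.3 146.7] [333, 140, 20, 16, 202] [90. 79. 64.]
[373.7 169.2] [359, 160, 26, 18, 222] [92. 87. 80.]
[339.  165.3] [337, 162, 5, 7, 29] [52. 49. 39.]
[296.1 183.9] [294, 180, 6, 8, 33] [54. 51. 41.]
[288.9 195.7] [287, 192, 6, 8, 38] [75. 79. 80.]
[363.5 195.7] [361, 192, 6, 8, 38] [75. 80. 81.]
[310.8 203.8] [309, 200, 5, 8, 34] [49. 46. 36.]
[371.1 209.3] [367, 206, 9, 7, 31] [99. 86. 69.]
[282.5 209.7] [281, 208, 4, 5, 15] [97. 85. 69.]
[326.5 212.7] [324, 209, 6, 8, 38] [74. 78. 81.]
[364.3 221.6] [360, 218, 9, 7, 30] [100.  87.  70.]
t
[266.4 142.9] [235, 135, 97, 24, 1177] [78. 72. 64.]
[354.9 154. ] [348, 135, 17, 49, 461] [40. 61. 42.]
[333.8 148.5] [331, 145, 6, 7, 31] [77. 82. 86.]
[314.8 155.7] [313, 153, 5, 6, 18] [81. 77. 61.]
[276.5 180.5] [274, 177, 6, 7, 26] [76. 81. 87.]
[246.5 181.7] [243, 178, 7, 8, 36] [67. 71. 77.]
[314.6 208.4] [313, 206, 4, 6, 21] [80. 75. 56.]
[295.1 213.8] [293, 210, 5, 7, 21] [78. 84. 91.]
[333.6 213.9] [331, 211, 6, 6, 19] [79. 85. 92.]
(array([ 0.42701994, -0.08671226,  0.41008368]), np.float64(0.01839530732743591))
(array([ 0.42657764, -0.08345393,  0.39978567]), np.float64(0.008856313066701583))
(array([ 0.42903367, -0.07928055,  0.36619782]), np.float64(0.007443059264901781))
```

```bash
python3 - <<'E'
from h import *
a=ctrl.get_image("scene");b=ctrl.get_image("top")
def show(n,s,t):
    p,e=tri(a,s,b,t);print(n,p.round(4),round(e,4));return p
# refined masks near named windows
def blob(d,x,y,r,th=100):
    im=d["img"];g=im.max(2);m=np.zeros(g.shape,np.uint8);m[y-r:y+r+1,x-r:x+r+1]=(g<th)[y-r:y+r+1,x-r:x+r+1]
    N,L,S,C=cv2.connectedComponentsWithStats(m);i=1+S[1:,4].argmax();return C[i],S[i].tolist()
print(blob(a,290,164,4),blob(a,263,156,6),blob(b,246,181,6))
S={}
S[210]=show("stud210",(326.5,212.7),(333.6,213.9))
S[150]=show("stud150",(288.9,195.7),(295.1,213.8))
S[90]=show("stud90",(290.1,164),(276.5,180.5))
p=show("post",(263,157.5),(246.5,181.7))
show("fer180",(310.8,203.8),(314.6,208.4));show("fer0",(339,165.3),(314.8,155.7))
show("fer120",(296.1,183.9),(220+357/5-.5,120+376/5-.5))
show("cap dark centre",(230+480/5-.4,130+253/5-.4),(220+475/5-.4,120+305/5-.4))
show("tall top",(230+635/5-.4,130+173/5-.4),(220+597/5-.4,120+210/5-.4))
show("mid top",(230+405/5-.4,130+113/5-.4),(220+357/5-.4,120+220/5-.4))
show("thick top",(230+562/5-.4,130+297/5-.4),(220+595/5-.4,120+352/5-.4))
show("post top",(230+163/5-.4,130+98/5-.4),(220+128/5-.4,120+293/5-.4))
show("jar lid",(358,258),(377,239))
print(onz(a,(423,297),0.05),onz(b,(432,241),0.05), onz(b,(206,243),0.014),onz(b,(315,237),0.036))
E
```

```text
(array([290.        , 164.31578947]), [288, 160, 6, 9, 38]) (array([263.64772727, 155.25      ]), [257, 150, 13, 13, 88]) (array([246.67647059, 181.91176471]), [244, 178, 6, 8, 34])
stud210 [ 0.416  -0.0654  0.0693] 0.0011
stud150 [0.4144 0.0294 0.0717] 0.0002
stud90 [0.4965 0.0772 0.0748] 0.0004
post [0.4961 0.1543 0.0573] 0.0013
fer180 [ 0.4309 -0.0179  0.0551] 0.0006
fer0 [ 0.566  -0.0167  0.0573] 0.0008
fer120 [0.4649 0.0417 0.0554] 0.0005
cap dark centre [ 0.4989 -0.0172  0.0685] 0.0002
tall top [ 0.5351 -0.0751  0.1195] 0.0004
mid top [0.5329 0.0416 0.1005] 0.0021
thick top [ 0.469  -0.075   0.1011] 0.0012
post top [0.4987 0.155  0.0831] 0.0031
jar lid [ 0.3566 -0.174   0.053 ] 0.0006
[ 0.34214347 -0.32392816  0.05      ] [ 0.35257838 -0.31294636  0.05      ] [0.3445271  0.25846956 0.014     ] [ 0.36160777 -0.02005374  0.036     ]
```

```bash
python3 - <<'E'
from h import *
a=ctrl.get_image("scene")
crop(a["img"],320,0,520,130,4,"pics/leaf.png")
E
```

```text
(no output)
```

View pics/leaf.png

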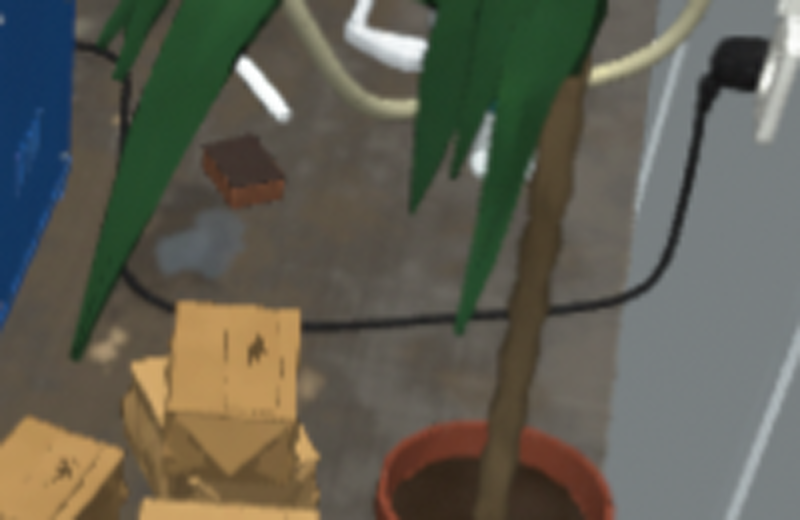

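Three candidates could be mandrel_0, with their tops in the top view at about (339,162), (291,164) and (339,190). The first fits: it is slim, and its top triangulates to z = 0.12 (the text says 123 mm). The other two come out at about 0.10, and both crops confirm this. It stands at -60°, so the carousel must turn -120°. First I move to above the bolt post.

```bash
python3 -m handwheel '{"offset":[[0.1,-0.2,0],[0.4,-0.6,-0.1],[0.7,-1.2,-0.2],[1.2,-1.9,-0.3],[1.7,-2.7,-0.4],[2.2,-3.5,-0.6],[2.6,-4.3,-0.7],[3,-4.9,-0.9],[3.2,-5.2,-1],[3.25,-5.3,-1]],"roll":[0.1,0.3,0.6,1,1.4,1.8,2.2,2.6,2.9,3]}' 36 40
```

```text
t: 1.45
tool_pos: [0.3674, 0.3644, 0.1906]
tool_rot: [2.304, 2.135, -0.002]
contact_force: [0.1, 0.7, -0.1]
opening: 0.0361
```

```bash
python3 -m handwheel '{"offset":[[0.1,-0.2,0],[0.4,-0.6,-0.1],[0.7,-1.2,-0.2],[1.2,-1.9,-0.3],[1.7,-2.7,-0.4],[2.2,-3.5,-0.6],[2.6,-4.3,-0.7],[3,-4.9,-0.9],[3.2,-5.2,-1],[3.25,-5.3,-1]],"roll":[0.1,0.1,0.2,0.3,0.4,0.5,0.6,0.7,0.7,0.7]}'
```

```text
t: 2.45
tool_pos: [0.4971, 0.1538, 0.1509]
tool_rot: [-2.224, -2.218, 0.001]
contact_force: [-0.2, -0.4, 0.9]
opening: 0.0361
```

```bash
python3 - <<'E'
from h import *
o=ctrl.get_obs();print({k:np.round(v,3).tolist() for k,v in o.items()})
from scipy.spatial.transform import Rotation as R
x=R.from_rotvec(o["tool_rot"]).as_matrix()[:,0];print(np.degrees(np.arctan2(x[1],x[0])))
a=ctrl.get_image("scene");b=ctrl.get_image("top")
print(tri(a,(339,89),b,(349.6,182)))
crop(a["img"],160,0,420,200,3,"pics/s2.png");crop(b["img"],150,60,420,260,2.9,"pics/t2.png")
E
```

```text
{'t': 2.45, 'q': [0.157, -0.136, 1.933, 0.0, 1.346, -1.412], 'dq': [-0.052, 0.003, -0.014, 0.012, 0.01, -0.071], 'effort': [-0.617, -29.397, -35.684, -0.111, -0.091, -0.018], 'tool_pos': [0.497, 0.154, 0.151], 'tool_rot': [-2.224, -2.218, 0.001], 'contact_force': [-0.241, -0.373, 0.878], 'wrist_torque': [-0.047, 0.06, -0.005], 'opening': 0.036}
89.85279280761078
(array([ 0.42286573, -0.07920378,  0.40378818]), np.float64(0.0007033624076367483))
```

View pics/s2.png

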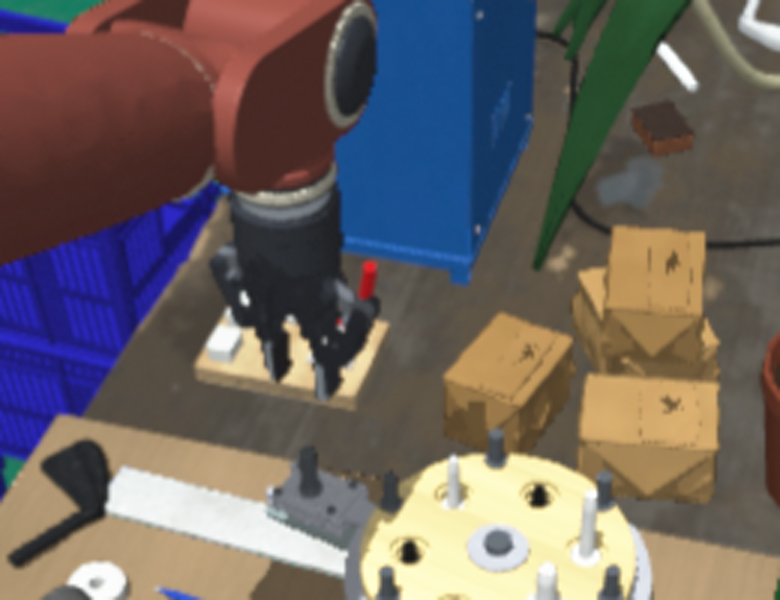

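View pics/t2.png

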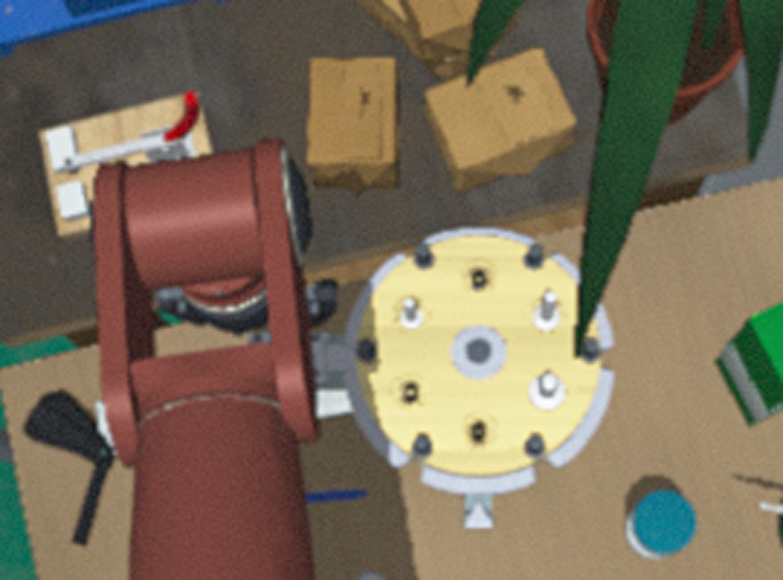

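The scene view now shows the gripper over the post, and the post's dark top lies between the fingers. The leaf tip is at (0.42,-0.08,0.40), so I keep the wrist at y ≥ 0.02. Next I lower the fingers.

```bash
python3 -m handwheel '{"offset":[[0,0,-0.1],[0,0,-0.4],[0,0,-0.8],[0,0,-1.2],[0,0,-1.6],[0,0,-1.9],[0,0,-2.1],[0,0,-2.25],[0,0,-2.3],[0,0,-2.3]],"roll":[0,0,0,0,0,0,0,0,0,0]}'
```

```text
t: 3.55
tool_pos: [0.497, 0.1544, 0.0593]
tool_rot: [2.223, 2.22, 0.0]
contact_force: [-0.3, -0.5, 0.2]
opening: 0.0356
```

```bash
python3 - <<'E'
from h import *
a=ctrl.get_image("scene");o=ctrl.get_obs();print(o["tool_pos"],o["contact_force"])
crop(a["img"],210,90,350,200,5.4,"pics/s3.png")
E
```

```text
[0.49732585 0.15442032 0.05974642] [0.00235927 0.3941693  0.57951089]
```

View pics/s3.png

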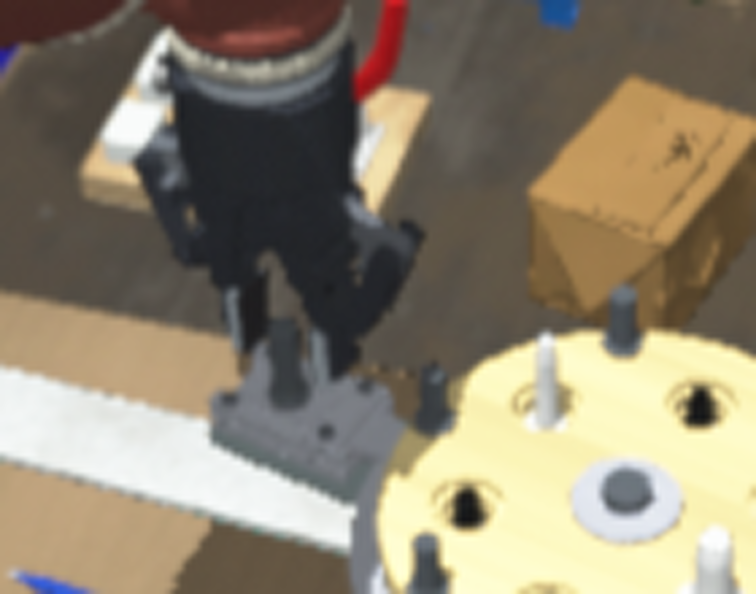

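The post is between the fingers at crop (290,360), so I push outward.

```bash
python3 -m handwheel '{"offset":[[0,0.05,0],[0,0.1,0],[0,0.2,0],[0,0.3,0],[0,0.4,0],[0,0.5,0],[0,0.55,0],[0,0.6,0],[0,0.65,0],[0,0.7,0]],"roll":[0,0,0,0,0,0,0,0,0,0]}'
```

```text
t: 4.6
tool_pos: [0.4969, 0.1824, 0.0594]
tool_rot: [2.223, 2.22, -0.0]
contact_force: [-0.1, -2.9, 2.9]
opening: 0.0361
```

```bash
python3 - <<'E'
from h import *
a=ctrl.get_image("scene");o=ctrl.get_obs();print(o["tool_pos"],o["contact_force"])
crop(a["img"],210,90,350,200,5.4,"pics/s4.png")
E
```

```text
[0.49691199 0.18266416 0.05937343] [-0.48858582 -3.48302375  1.44504852]
```

View pics/s4.png

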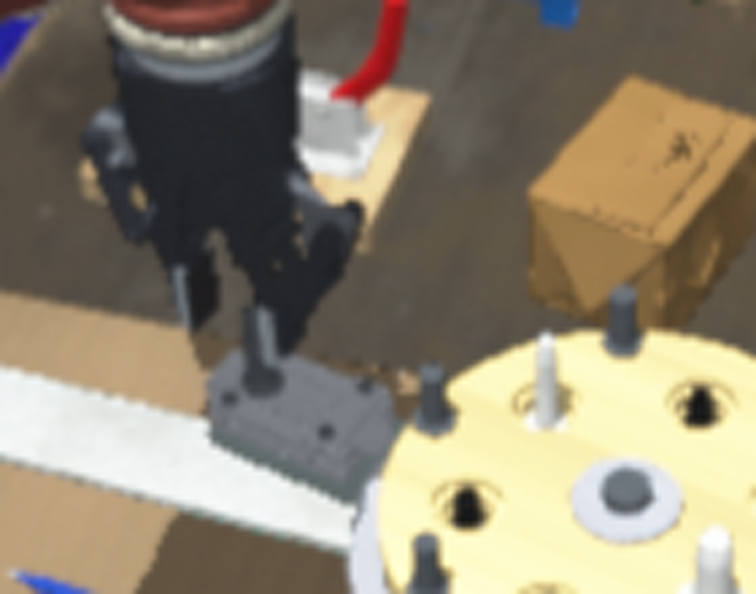

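```bash
python3 -m handwheel '{"offset":[[0,0.02,0],[0,0.04,0],[0,0.06,0],[0,0.08,0],[0,0.1,0],[0,0.1,0],[0,0.1,0],[0,0.1,0],[0,0.1,0],[0,0.1,0]],"roll":[0,0,0,0,0,0,0,0,0,0]}'
```

```text
t: 5.65
tool_pos: [0.4969, 0.1864, 0.0593]
tool_rot: [-2.223, -2.22, -0.0]
contact_force: [0.3, -2.0, 1.9]
opening: 0.0361
```

```bash
python3 -m handwheel '{"offset":[[0,0.02,0],[0,0.04,0],[0,0.06,0],[0,0.08,0],[0,0.1,0],[0,0.1,0],[0,0.1,0],[0,0.1,0],[0,0.1,0],[0,0.1,0]],"roll":[0,0,0,0,0,0,0,0,0,0]}'
```

```text
t: 6.65
tool_pos: [0.4969, 0.1879, 0.0591]
tool_rot: [2.22, 2.218, -0.007]
contact_force: [-0.8, -11.1, 2.9]
opening: 0.036
```

The bolt is at its stop: the force rose to 11 N after about 20 mm of travel. I back off, rise, and go over the stud at 150°, with yaw 60° and a narrower opening.

```bash
python3 -m handwheel '{"offset":[[0,-0.1,0],[0,-0.2,0],[0,-0.2,0.2],[0,-0.2,0.6],[0,-0.2,1.1],[0,-0.2,1.6],[0,-0.2,2],[0,-0.2,2.2],[0,-0.2,2.3],[0,-0.2,2.3]],"roll":[0,0,0,0,0,0,0,0,0,0]}'
```

```text
t: 7.65
tool_pos: [0.4969, 0.1825, 0.1514]
tool_rot: [2.223, 2.22, 0.0]
contact_force: [-0.4, -0.6, -0.7]
opening: 0.0355
```

```bash
python3 -m handwheel '{"offset":[[-0.1,-0.2,0],[-0.3,-0.5,0],[-0.6,-1,0],[-0.9,-1.6,0],[-1.2,-2.2,0],[-1.5,-2.8,0],[-1.8,-3.3,0],[-2,-3.6,0],[-2.1,-3.75,0],[-2.1,-3.77,0]],"roll":[-0.2,-0.6,-1.2,-1.9,-2.6,-3.3,-4,-4.5,-4.8,-5]}' 24
```

```text
t: 8.65
tool_pos: [0.4121, 0.0308, 0.1507]
tool_rot: [-2.724, -1.564, 0.001]
contact_force: [-0.5, 0.4, 0.6]
opening: 0.0237
```

```bash
python3 - <<'E'
from h import *
a=ctrl.get_image("scene");b=ctrl.get_image("top");o=ctrl.get_obs();print(o["tool_pos"],o["contact_force"])
crop(a["img"],210,90,390,230,4.2,"pics/s5.png");crop(b["img"],200,100,380,240,4.2,"pics/t5.png")
p=tri(a,(326.5,212.7),b,(333.6,213.9));print(p)
E
```

```text
[0.41278557 0.03153806 0.15107602] [-0.16912614  0.04854354  0.02095042]
(array([ 0.41598341, -0.06541982,  0.06928827]), np.float64(0.0010703719856343821))
```

View pics/s5.png

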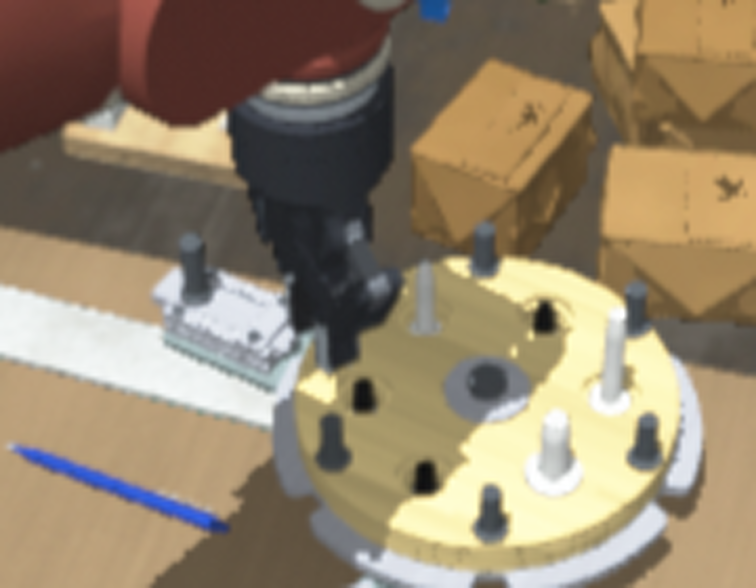

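View pics/t5.png

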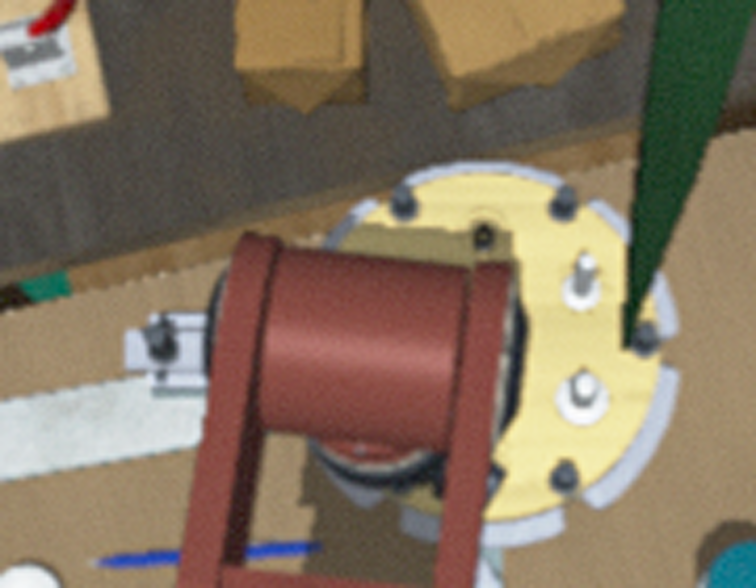

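The bolt is drawn, with its tail showing at top crop (135,350). The carousel has not turned. Next I lower the fingers astride stud 150°.

```bash
python3 -m handwheel '{"offset":[[0,0,-0.1],[0,0,-0.3],[0,0,-0.6],[0,0,-1],[0,0,-1.3],[0,0,-1.6],[0,0,-1.8],[0,0,-1.9],[0,0,-1.92],[0,0,-1.92]],"roll":[0,0,0,0,0,0,0,0,0,0]}'
```

```text
t: 9.75
tool_pos: [0.4133, 0.0315, 0.0748]
tool_rot: [2.721, 1.569, 0.001]
contact_force: [0.3, -0.3, 0.3]
opening: 0.024
```

```bash
python3 - <<'E'
from h import *
a=ctrl.get_image("scene");o=ctrl.get_obs();print(o["tool_pos"],o["contact_force"])
crop(a["img"],240,120,390,230,5,"pics/s6.png")
c=np.array([.4985,-.0175])
p0=o["tool_pos"][:2];v=p0-c;print(np.hypot(*v),np.degrees(np.arctan2(v[1],v[0])))
# waypoints: rotate about axis, from current commanded pose (take as 0.4128,0.0317)
p0=np.array([.4128,.0317]);v=p0-c
for d in range(0,70,6):
    t=np.radians(-d);R=np.array([[np.cos(t),-np.sin(t)],[np.sin(t),np.cos(t)]]);print(-d,((R@v+c-p0)/.04).round(2))
E
```

```text
[0.41340234 0.0314719  0.07508455] [ 0.33851396 -1.12589503 -0.03242666]
0.09818278199773452 150.08048585660586
0 [0. 0.]
-6 [0.14 0.22]
-12 [0.3  0.42]
-18 [0.48 0.6 ]
-24 [0.69 0.77]
-30 [0.9  0.91]
-36 [1.13 1.02]
-42 [1.37 1.12]
-48 [1.62 1.19]
-54 [1.88 1.23]
-60 [2.14 1.24]
-66 [2.39 1.23]
```

View pics/s6.png

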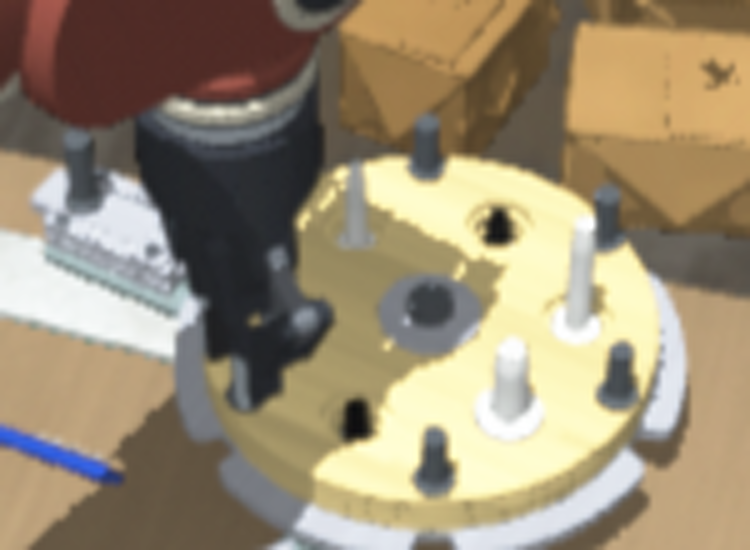

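The stud sits between the fingers at crop (240,385), and there is no contact. I start the sweep gently.

```bash
python3 -m handwheel '{"offset":[[0.01,0.02,0],[0.03,0.045,0],[0.045,0.075,0],[0.065,0.105,0],[0.085,0.13,0],[0.1,0.16,0],[0.12,0.19,0],[0.145,0.225,0],[0.175,0.27,0],[0.21,0.315,0]],"roll":[-0.08,-0.2,-0.33,-0.47,-0.6,-0.73,-0.87,-1.03,-1.23,-1.45]}'
```

```text
t: 10.8
tool_pos: [0.4214, 0.0442, 0.0745]
tool_rot: [2.834, 1.355, -0.0]
contact_force: [0.1, -0.7, -0.4]
opening: 0.024
```

```bash
python3 - <<'E'
from h import *
a=ctrl.get_image("scene");o=ctrl.get_obs();print(o["tool_pos"],o["contact_force"])
crop(a["img"],240,120,390,230,5,"pics/s7.png")
c=np.array([.4985,-.0175])
p0=np.array([.4128+.0084,.0317+.0126]);v=p0-c
print(np.hypot(*v),np.degrees(np.arctan2(v[1],v[0])))
for d in np.arange(0,17,1.5):
    t=np.radians(-d);R=np.array([[np.cos(t),-np.sin(t)],[np.sin(t),np.cos(t)]]);print(-d,(-d/6).round(2),((R@v+c-p0)/.04).round(3))
E
```

```text
[0.42158191 0.04456311 0.07453584] [ 0.25609456 -0.72018728 -0.46725675]
0.09896731783775893 141.35827468029865
-0.0 -0.0 [0. 0.]
-1.5 -0.25 [0.041 0.05 ]
-3.0 -0.5 [0.084 0.099]
-4.5 -0.75 [0.127 0.147]
-6.0 -1.0 [0.172 0.194]
-7.5 -1.25 [0.218 0.239]
-9.0 -1.5 [0.265 0.283]
-10.5 -1.75 [0.314 0.326]
-12.0 -2.0 [0.363 0.368]
-13.5 -2.25 [0.414 0.408]
-15.0 -2.5 [0.466 0.448]
-16.5 -2.75 [0.518 0.485]
```

View pics/s7.png

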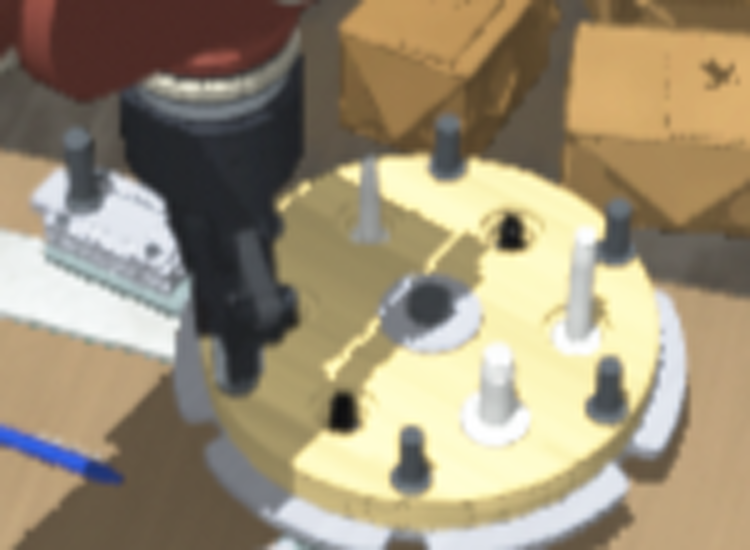

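The carousel follows the stud and everything stands upright. I continue.

```bash
python3 -m handwheel '{"offset":[[0.014,0.017,0],[0.041,0.05,0],[0.084,0.099,0],[0.127,0.147,0],[0.172,0.194,0],[0.218,0.239,0],[0.265,0.283,0],[0.314,0.326,0],[0.345,0.35,0],[0.363,0.368,0]],"roll":[-0.08,-0.25,-0.5,-0.75,-1,-1.25,-1.5,-1.75,-1.9,-2]}'
```

```text
t: 11.85
tool_pos: [0.4359, 0.0589, 0.0744]
tool_rot: [-2.96, -1.053, 0.0]
contact_force: [-0.5, -0.6, 0.3]
opening: 0.0241
```

```bash
python3 - <<'E'
from h import *
o=ctrl.get_obs();print(o["tool_pos"],o["contact_force"])
c=np.array([.4985,-.0175])
p0=np.array([.4128+.0084+.01452,.0317+.0126+.01472]);v=p0-c
print(np.hypot(*v),np.degrees(np.arctan2(v[1],v[0])))
for d in np.r_[np.arange(0,17,1.5)]:
    t=np.radians(-d);R=np.array([[np.cos(t),-np.sin(t)],[np.sin(t),np.cos(t)]]);print(-d,(-d/6).round(2),((R@v+c-p0)/.04).round(3))
E
```

```text
[0.43585519 0.05893217 0.07443503] [-0.5486392  -0.64107702  0.33488901]
0.09897797128654437 129.36679281504206
-0.0 -0.0 [0. 0.]
-1.5 -0.25 [0.051 0.04 ]
-3.0 -0.5 [0.102 0.08 ]
-4.5 -0.75 [0.155 0.117]
-6.0 -1.0 [0.209 0.154]
-7.5 -1.25 [0.263 0.188]
-9.0 -1.5 [0.319 0.222]
-10.5 -1.75 [0.375 0.254]
-12.0 -2.0 [0.432 0.285]
-13.5 -2.25 [0.49  0.314]
-15.0 -2.5 [0.549 0.341]
-16.5 -2.75 [0.608 0.367]
```

```bash
python3 -m handwheel '{"offset":[[0.017,0.013,0],[0.051,0.04,0],[0.102,0.08,0],[0.155,0.117,0],[0.209,0.154,0],[0.263,0.188,0],[0.319,0.222,0],[0.375,0.254,0],[0.432,0.285,0],[0.47,0.304,0]],"roll":[-0.08,-0.25,-0.5,-0.75,-1,-1.25,-1.5,-1.75,-2,-2.17]}'
```

```text
t: 12.85
tool_pos: [0.4548, 0.0712, 0.0745]
tool_rot: [-3.06, -0.71, -0.0]
contact_force: [-0.8, -0.9, -0.0]
opening: 0.0239
```

```bash
python3 - <<'E'
from h import *
o=ctrl.get_obs();print(o["tool_pos"],o["contact_force"])
c=np.array([.4985,-.0175])
p0=np.array([.4128+.0084+.01452+.0188,.0317+.0126+.01472+.01216]);v=p0-c
print(np.hypot(*v),np.degrees(np.arctan2(v[1],v[0])))
for d in np.r_[np.arange(0,35,1.5)]:
    t=np.radians(-d);R=np.array([[np.cos(t),-np.sin(t)],[np.sin(t),np.cos(t)]]);print(-d,(-d/6).round(2),((R@v+c-p0)/.04).round(3))
E
```

```text
[0.45484421 0.07120085 0.07451336] [-0.81403718 -0.91509427 -0.02314656]
0.09898678093563808 116.37867358719383
-0.0 -0.0 [0. 0.]
-1.5 -0.25 [0.058 0.028]
-3.0 -0.5 [0.118 0.055]
-4.5 -0.75 [0.177 0.079]
-6.0 -1.0 [0.238 0.103]
-7.5 -1.25 [0.299 0.125]
-9.0 -1.5 [0.36  0.145]
-10.5 -1.75 [0.422 0.163]
-12.0 -2.0 [0.485 0.18 ]
-13.5 -2.25 [0.548 0.195]
-15.0 -2.5 [0.611 0.209]
-16.5 -2.75 [0.675 0.221]
-18.0 -3.0 [0.739 0.231]
-19.5 -3.25 [0.803 0.24 ]
-21.0 -3.5 [0.868 0.247]
-22.5 -3.75 [0.932 0.252]
-24.0 -4.0 [0.997 0.256]
-25.5 -4.25 [1.062 0.257]
-27.0 -4.5 [1.126 0.258]
-28.5 -4.75 [1.191 0.256]
-30.0 -5.0 [1.256 0.253]
-31.5 -5.25 [1.32  0.248]
-33.0 -5.5 [1.385 0.241]
-34.5 -5.75 [1.449 0.233]
```

```bash
python3 -m handwheel '{"offset":[[0.058,0.028,0],[0.118,0.055,0],[0.177,0.079,0],[0.238,0.103,0],[0.299,0.125,0],[0.36,0.145,0],[0.422,0.163,0],[0.485,0.18,0],[0.548,0.195,0],[0.611,0.209,0]],"roll":[-0.25,-0.5,-0.75,-1,-1.25,-1.5,-1.75,-2,-2.25,-2.5]}'
```

```text
t: 13.85
tool_pos: [0.4792, 0.0794, 0.0745]
tool_rot: [-3.127, -0.303, 0.0]
contact_force: [-0.7, -0.3, -0.7]
opening: 0.024
```

```bash
python3 -m handwheel '{"offset":[[0.064,0.012,0],[0.128,0.022,0],[0.192,0.031,0],[0.257,0.038,0],[0.321,0.043,0],[0.386,0.047,0],[0.451,0.048,0],[0.515,0.049,0],[0.56,0.048,0],[0.58,0.047,0]],"roll":[-0.25,-0.5,-0.75,-1,-1.25,-1.5,-1.75,-2,-2.15,-2.25]}'
```

```text
t: 14.85
tool_pos: [0.5025, 0.0813, 0.0745]
tool_rot: [-3.141, 0.065, -0.0]
contact_force: [-1.2, -0.6, 1.0]
opening: 0.0243
```

```bash
python3 - <<'E'
from h import *
a=ctrl.get_image("scene");b=ctrl.get_image("top");o=ctrl.get_obs();print(o["tool_pos"],o["contact_force"])
crop(a["img"],240,120,390,230,5,"pics/s8.png");crop(b["img"],200,100,380,240,4.2,"pics/t8.png")
E
```

```text
[0.50256902 0.0813485  0.0745977 ] [-1.11129278 -0.29424176 -1.0264679 ]
```

View pics/s8.png

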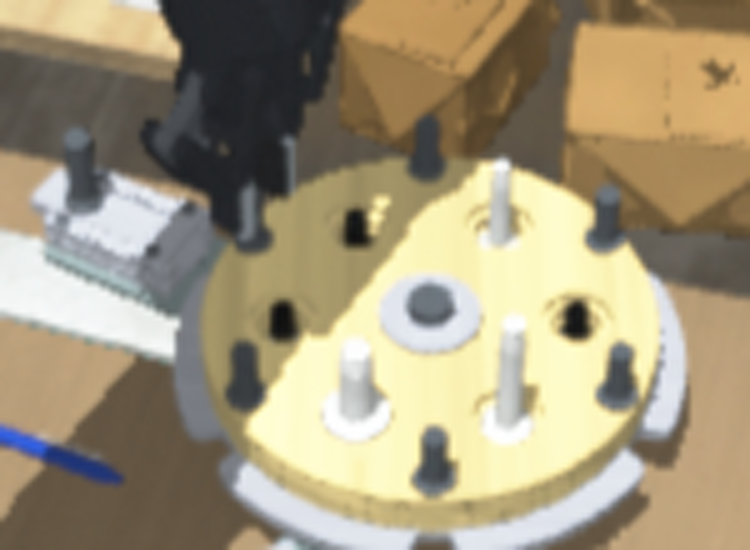

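View pics/t8.png

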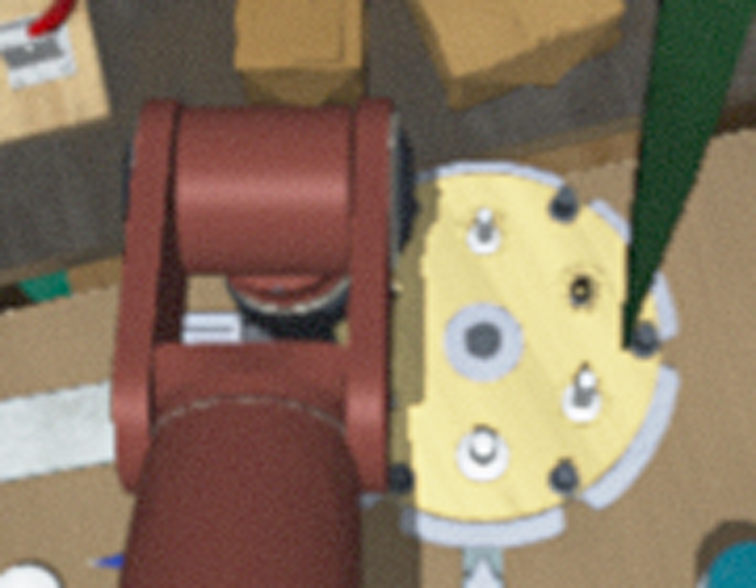

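Turned 60° so far; the two tall pins now stand at crop (355,390) (thick) and (510,390) (tall), and all are upright. I rise and go back to the next stud, now at 150°.

```bash
python3 -m handwheel '{"offset":[[-0.04,0,0],[-0.08,0,0],[-0.08,0,0.1],[-0.08,0,0.4],[-0.08,0,0.8],[-0.08,0,1.2],[-0.08,0,1.6],[-0.08,0,1.8],[-0.08,0,1.9],[-0.08,0,1.9]],"roll":[0,0,0,0,0,0,0,0,0,0]}'
```

```text
t: 15.95
tool_pos: [0.4994, 0.0813, 0.1512]
tool_rot: [-3.141, 0.063, -0.002]
contact_force: [-0.4, -1.2, -0.1]
opening: 0.0239
```

```bash
python3 -m handwheel '{"offset":[[-0.05,-0.03,0],[-0.2,-0.12,0],[-0.5,-0.3,0],[-0.8,-0.46,0],[-1.1,-0.64,0],[-1.4,-0.8,0],[-1.7,-0.98,0],[-1.95,-1.12,0],[-2.1,-1.2,0],[-2.155,-1.24,0]],"roll":[0.4,1.4,2.6,3.9,5.2,6.5,7.8,9,9.9,10.37]}'
```

```text
t: 16.95
tool_pos: [0.4117, 0.0315, 0.1493]
tool_rot: [-2.719, -1.572, 0.003]
contact_force: [0.6, 0.8, -0.8]
opening: 0.024
```

```bash
python3 -m handwheel '{"offset":[[0,0,-0.1],[0,0,-0.3],[0,0,-0.6],[0,0,-1],[0,0,-1.3],[0,0,-1.6],[0,0,-1.8],[0,0,-1.88],[0,0,-1.9],[0,0,-1.9]],"roll":[0,0,0,0,0,0,0,0,0,0]}'
```

```text
t: 17.95
tool_pos: [0.4133, 0.0316, 0.0749]
tool_rot: [2.721, 1.569, 0.001]
contact_force: [0.2, 0.3, -0.0]
opening: 0.0237
```

```bash
python3 - <<'E'
from h import *
from scipy.spatial.transform import Rotation as R
a=ctrl.get_image("scene");o=ctrl.get_obs();print(o["tool_pos"],o["contact_force"])
x=R.from_rotvec(o["tool_rot"]).as_matrix()[:,0];print(np.degrees(np.arctan2(x[1],x[0])))
crop(a["img"],240,120,390,230,5,"pics/s9.png")
E
```

```text
[0.41338912 0.03161324 0.0751192 ] [-0.413002    0.77569426  0.1729763 ]
59.92345423657329
```

View pics/s9.png

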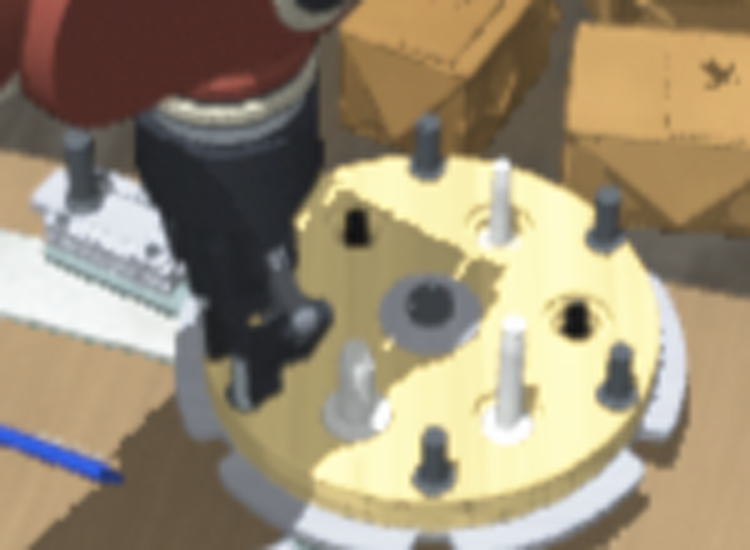

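The stud is between the fingers, in the same pose as before, with clearance to the thick mandrel at (355,385). I repeat the sweep.

```bash
python3 -m handwheel '{"offset":[[0.01,0.02,0],[0.03,0.045,0],[0.045,0.075,0],[0.065,0.105,0],[0.085,0.13,0],[0.1,0.16,0],[0.12,0.19,0],[0.145,0.225,0],[0.175,0.27,0],[0.21,0.315,0]],"roll":[-0.08,-0.2,-0.33,-0.47,-0.6,-0.73,-0.87,-1.03,-1.23,-1.45]}'
```

```text
t: 19.0
tool_pos: [0.4214, 0.0444, 0.0745]
tool_rot: [2.834, 1.355, -0.0]
contact_force: [0.0, -1.4, 0.1]
opening: 0.024
```

```bash
python3 -m handwheel '{"offset":[[0.014,0.017,0],[0.041,0.05,0],[0.084,0.099,0],[0.127,0.147,0],[0.172,0.194,0],[0.218,0.239,0],[0.265,0.283,0],[0.314,0.326,0],[0.345,0.35,0],[0.363,0.368,0]],"roll":[-0.08,-0.25,-0.5,-0.75,-1,-1.25,-1.5,-1.75,-1.9,-2]}'
```

```text
t: 20.0
tool_pos: [0.4358, 0.0591, 0.0744]
tool_rot: [-2.96, -1.053, 0.0]
contact_force: [-0.5, -2.0, 0.3]
opening: 0.0238
```

```bash
python3 -m handwheel '{"offset":[[0.017,0.013,0],[0.051,0.04,0],[0.102,0.08,0],[0.155,0.117,0],[0.209,0.154,0],[0.263,0.188,0],[0.319,0.222,0],[0.375,0.254,0],[0.432,0.285,0],[0.47,0.304,0]],"roll":[-0.08,-0.25,-0.5,-0.75,-1,-1.25,-1.5,-1.75,-2,-2.17]}'
```

```text
t: 21.0
tool_pos: [0.4548, 0.0713, 0.0745]
tool_rot: [-3.06, -0.709, 0.0]
contact_force: [-0.8, -0.3, 0.9]
opening: 0.0238
```

```bash
python3 -m handwheel '{"offset":[[0.058,0.028,0],[0.118,0.055,0],[0.177,0.079,0],[0.238,0.103,0],[0.299,0.125,0],[0.36,0.145,0],[0.422,0.163,0],[0.485,0.18,0],[0.548,0.195,0],[0.611,0.209,0]],"roll":[-0.25,-0.5,-0.75,-1,-1.25,-1.5,-1.75,-2,-2.25,-2.5]}'
```

```text
t: 22.0
tool_pos: [0.4792, 0.0795, 0.0745]
tool_rot: [-3.127, -0.303, 0.0]
contact_force: [-1.0, -1.1, 0.8]
opening: 0.0241
```

```bash
python3 -m handwheel '{"offset":[[0.064,0.012,0],[0.128,0.022,0],[0.192,0.031,0],[0.257,0.038,0],[0.321,0.043,0],[0.386,0.047,0],[0.451,0.048,0],[0.515,0.049,0],[0.56,0.048,0],[0.58,0.047,0]],"roll":[-0.25,-0.5,-0.75,-1,-1.25,-1.5,-1.75,-2,-2.15,-2.25]}'
```

```text
t: 23.0
tool_pos: [0.5025, 0.0814, 0.0745]
tool_rot: [-3.141, 0.065, -0.0]
contact_force: [-1.1, -1.0, 0.1]
opening: 0.0237
```

```bash
python3 - <<'E'
from h import *
a=ctrl.get_image("scene");b=ctrl.get_image("top");o=ctrl.get_obs();print(o["tool_pos"],o["contact_force"])
crop(a["img"],240,120,390,230,5,"pics/s10.png");crop(b["img"],200,100,380,240,4.2,"pics/t10.png")
# studs/ferrules by dark blobs: angle of carousel
def blob(d,x,y,r,th=105):
    im=d["img"];g=im.max(2);m=np.zeros(g.shape,np.uint8);m[y-r:y+r+1,x-r:x+r+1]=(g<th)[y-r:y+r+1,x-r:x+r+1]
    N,L,S,C=cv2.connectedComponentsWithStats(m);i=1+S[1:,4].argmax();return C[i],int(S[i,4])
c=np.array([.4985,-.0175])
A0=np.load("f0.npz")
for n,d,k,pts in(("s",a,"a",[(326,212),(363,195)]),("t",b,"b",[(333,214),(333,148)])):
    d0=dict(d);d0["img"]=A0[k]
    for x,y in pts:
        p0,_=blob(d0,x,y,5);p1,_=blob(d,x,y,5)
        q0=onz(d,p0,.075)[:2]-c;q1=onz(d,p1,.075)[:2]-c
        f=lambda q:np.degrees(np.arctan2(q[1],q[0]))
        print(n,p0.round(1),p1.round(1),round(f(q1)-f(q0),2))
E
```

```text
[0.50252573 0.0814693  0.07460261] [ 0.01277876 -0.15634222  0.70119833]
s [326.5 212.7] [326.5 212.7] 0.0
s [363.5 195.6] [363.4 195.7] -0.15
t [333.7 214.2] [333.2 213.7] -0.15
t [334.  148.4] [333.8 149. ] -0.32
```

View pics/s10.png

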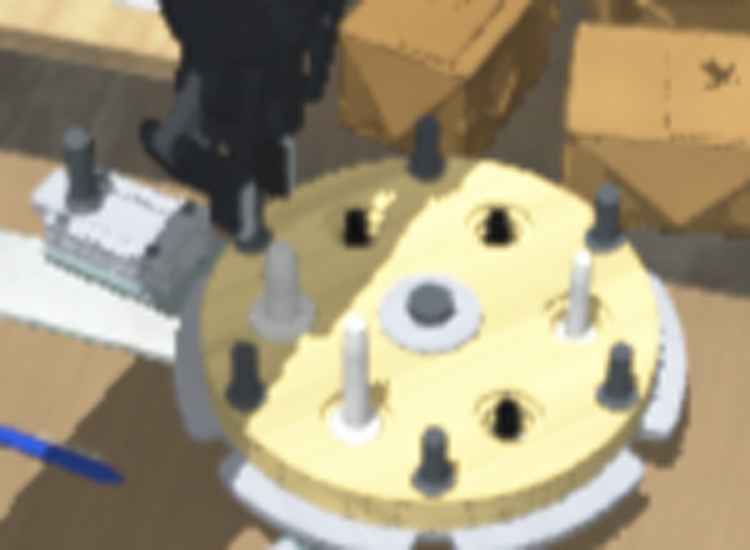

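View pics/t10.png

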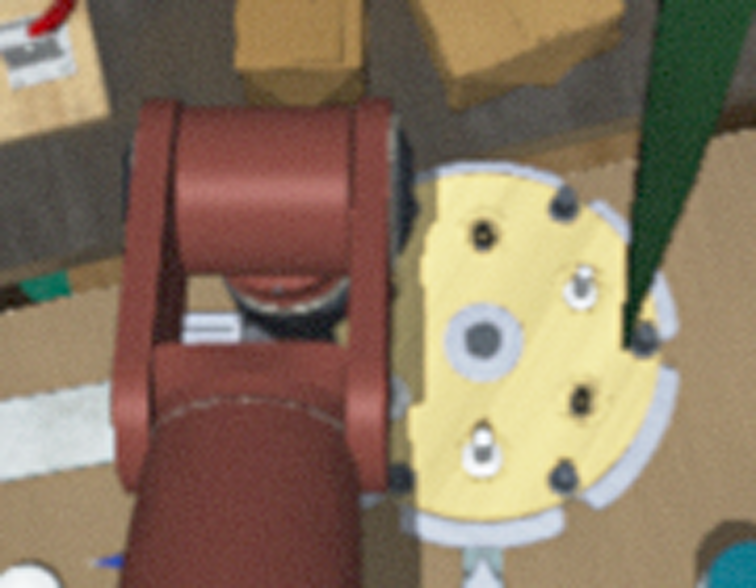

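The carousel is within 0.3° of -120°, judged by stud blobs against the start picture. The tallest mandrel is at the front pocket, at scene crop (355,375), with the pointer beside it. Now I lift and go to the bolt post.

```bash
python3 -m handwheel '{"offset":[[-0.04,0,0],[-0.08,0,0],[-0.08,0,0.1],[-0.08,0,0.4],[-0.08,0,0.8],[-0.08,0,1.2],[-0.08,0,1.6],[-0.08,0,1.8],[-0.08,0,1.9],[-0.08,0,1.9]],"roll":[0,0,0,0,0,0,0,0,0,0]}'
```

```text
t: 24.1
tool_pos: [0.4993, 0.0814, 0.1512]
tool_rot: [-3.141, 0.063, -0.002]
contact_force: [0.2, 1.3, 0.3]
opening: 0.0237
```

```bash
python3 -m handwheel '{"offset":[[0,0.1,0],[0,0.3,0],[0,0.7,0],[0,1.1,0],[0,1.5,0],[0,1.9,0],[-0.02,2.2,0],[-0.04,2.35,0],[-0.05,2.42,0],[-0.05,2.43,0]],"roll":[0.3,1,1.9,2.9,3.9,4.9,5.9,6.9,7.6,8]}'
```

```text
t: 25.1
tool_pos: [0.4962, 0.1791, 0.1492]
tool_rot: [-2.892, -1.226, 0.003]
contact_force: [-0.1, -0.5, -0.0]
opening: 0.0237
```

```bash
python3 -m handwheel '{"offset":[[0,0,0],[0,0,0],[0,0,0],[0,0,0],[0,0,0],[0,0,0],[0,0,0],[0,0,0],[0,0,0],[0,0,0]],"roll":[0.3,1,1.9,2.9,3.9,4.9,5.9,6.8,7.2,7.4]}' 36
```

```text
t: 26.1
tool_pos: [0.4963, 0.1787, 0.1493]
tool_rot: [-2.216, -2.225, 0.003]
contact_force: [0.1, 1.0, -0.6]
opening: 0.0357
```

```bash
python3 - <<'E'
from h import *
from scipy.spatial.transform import Rotation as R
a=ctrl.get_image("scene");o=ctrl.get_obs();print(o["tool_pos"],o["contact_force"],o["opening"],o["q"])
x=R.from_rotvec(o["tool_rot"]).as_matrix()[:,0];print(np.degrees(np.arctan2(x[1],x[0])))
crop(a["img"],210,90,390,230,4.2,"pics/s11.png")
print(proj(a,[.497,.1768,.082]),proj(a,[.497,.1768,.06]))
E
```

```text
[0.49645254 0.17864466 0.14949612] [-0.17042664  0.46892535 -0.34615963] 0.0359172993919915 [ 2.04279728e-01 -1.15200397e-01  1.91661683e+00  6.92564962e-05
  1.34194551e+00 -1.37039508e+00]
90.22133140686665
[254.89565094 146.6062157 ] [255.69917789 153.12181129]
```

View pics/s11.png

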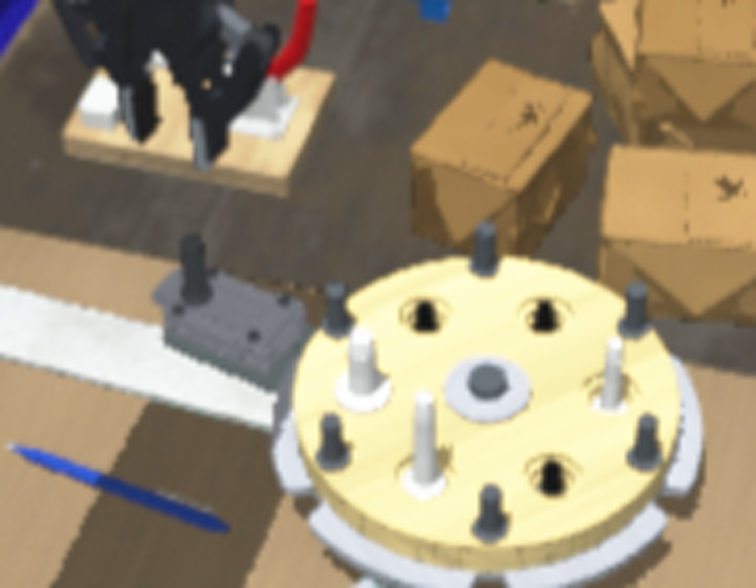

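The predicted post top matches the picture at crop (192,240). I lower the fingers.

```bash
python3 -m handwheel '{"offset":[[0,0,-0.1],[0,0,-0.4],[0,0,-0.8],[0,0,-1.2],[0,0,-1.6],[0,0,-1.9],[0,0,-2.1],[0,0,-2.22],[0,0,-2.26],[0,0,-2.26]],"roll":[0,0,0,0,0,0,0,0,0,0]}'
```

```text
t: 27.15
tool_pos: [0.4973, 0.1786, 0.0603]
tool_rot: [2.219, 2.223, 0.001]
contact_force: [0.3, 0.3, 0.2]
opening: 0.0358
```

```bash
python3 -m handwheel '{"offset":[[0,-0.05,0],[0,-0.1,0],[0,-0.15,0],[0,-0.2,0],[0,-0.25,0],[0,-0.3,0],[0,-0.35,0],[0,-0.4,0],[0,-0.45,0],[0,-0.5,0]],"roll":[0,0,0,0,0,0,0,0,0,0]}'
```

```text
t: 28.15
tool_pos: [0.4971, 0.1587, 0.0601]
tool_rot: [-2.219, -2.223, -0.001]
contact_force: [0.4, 2.7, -1.0]
opening: 0.036
```

```bash
python3 -m handwheel '{"offset":[[0,-0.02,0],[0,-0.05,0],[0,-0.08,0],[0,-0.11,0],[0,-0.14,0],[0,-0.17,0],[0,-0.2,0],[0,-0.22,0],[0,-0.25,0],[0,-0.25,0]],"roll":[0,0,0,0,0,0,0,0,0,0]}'
```

```text
t: 29.15
tool_pos: [0.4971, 0.1484, 0.0602]
tool_rot: [2.219, 2.223, -0.0]
contact_force: [1.2, 1.6, -0.8]
opening: 0.036
```

```bash
python3 -m handwheel '{"offset":[[0,-0.01,0],[0,-0.02,0],[0,-0.03,0],[0,-0.04,0],[0,-0.05,0],[0,-0.06,0],[0,-0.07,0],[0,-0.08,0],[0,-0.09,0],[0,-0.09,0]],"roll":[0,0,0,0,0,0,0,0,0,0]}'
```

```text
t: 30.15
tool_pos: [0.4971, 0.1454, 0.0602]
tool_rot: [-2.219, -2.223, -0.002]
contact_force: [3.0, 4.6, -0.3]
opening: 0.036
```

```bash
python3 -m handwheel '{"offset":[[0,-0.01,0],[0,-0.02,0],[0,-0.03,0],[0,-0.04,0],[0,-0.05,0],[0,-0.06,0],[0,-0.07,0],[0,-0.08,0],[0,-0.08,0],[0,-0.08,0]],"roll":[0,0,0,0,0,0,0,0,0,0]}'
```

```text
t: 31.15
tool_pos: [0.4971, 0.1451, 0.0601]
tool_rot: [-2.217, -2.219, -0.01]
contact_force: [2.7, 15.7, -3.6]
opening: 0.0363
```

The bolt is home: the force rose to 15.7 N with no further travel, and the stop-to-stop travel matches 20 mm. I back off, centre on the post, rise and clear away.

```bash
python3 -m handwheel '{"offset":[[0,0.1,0],[0,0.2,0],[0,0.3,0],[0,0.35,0],[0,0.35,0.2],[0,0.35,0.7],[0,0.35,1.2],[0,0.35,1.8],[0,0.35,2.2],[0,0.35,2.4]],"roll":[0,0,0,0,0,0,0,0,0,0]}'
```

```text
t: 32.15
tool_pos: [0.4981, 0.1558, 0.1585]
tool_rot: [2.218, 2.222, 0.004]
contact_force: [-0.2, 0.3, 0.3]
opening: 0.0359
```

```bash
python3 -m handwheel '{"offset":[[-0.1,0.2,0],[-0.3,0.6,0.1],[-0.6,1.2,0.2],[-1,2,0.4],[-1.4,2.8,0.6],[-1.8,3.6,0.8],[-2.2,4.3,1],[-2.4,4.8,1],[-2.5,5,1],[-2.5,5,1]],"roll":[0,0,0,0,0,0,0,0,0,0]}'
```

```text
t: 33.15
tool_pos: [0.3958, 0.3561, 0.1947]
tool_rot: [-2.217, -2.225, 0.004]
contact_force: [-0.3, 0.5, -0.3]
opening: 0.036
```

```bash
python3 - <<'E'
from h import *
a=ctrl.get_image("scene");b=ctrl.get_image("top");o=ctrl.get_obs();print(o["tool_pos"],o["contact_force"],o["t"])
crop(a["img"],230,130,390,250,5,"pics/s12.png");crop(b["img"],190,120,450,270,3,"pics/t12.png")
def blob(d,x,y,r,th=105):
    im=d["img"];g=im.max(2);m=np.zeros(g.shape,np.uint8);m[y-r:y+r+1,x-r:x+r+1]=(g<th)[y-r:y+r+1,x-r:x+r+1]
    N,L,S,C=cv2.connectedComponentsWithStats(m);i=1+S[1:,4].argmax();return C[i].round(1),int(S[i,4])
A0=np.load("f0.npz")
for d,k,pts in((a,"a",[(326,212),(363,195),(289,195)]),(b,"b",[(333,214),(295,214),(276,180),(246,182)])):
    d0=dict(d);d0["img"]=A0[k]
    for p in pts: print(k,p,blob(d0,*p,5),blob(d,*p,5))
E
```

```text
[0.39679939 0.35502883 0.1950171 ] [ 0.1412074  -0.22992552  0.04421548] 33.25
a (326, 212) (array([326.5, 212.7]), 38) (array([326.6, 212.7]), 39)
a (363, 195) (array([363.5, 195.6]), 39) (array([363.3, 195.8]), 37)
a (289, 195) (array([288.9, 195.7]), 38) (array([288.9, 195.7]), 38)
b (333, 214) (array([333.7, 214.2]), 18) (array([333.4, 213.7]), 19)
b (295, 214) (array([295.1, 213.8]), 21) (array([295.6, 213.5]), 18)
b (276, 180) (array([276.5, 180.5]), 26) (array([276.4, 180.5]), 25)
b (246, 182) (array([246.5, 181.5]), 38) (array([246.6, 181.8]), 35)
```

View pics/s12.png

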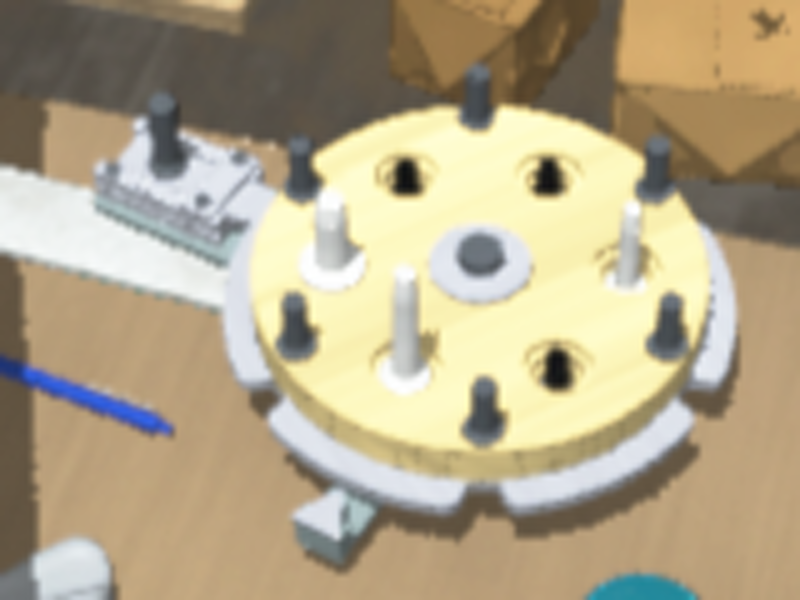

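View pics/t12.png

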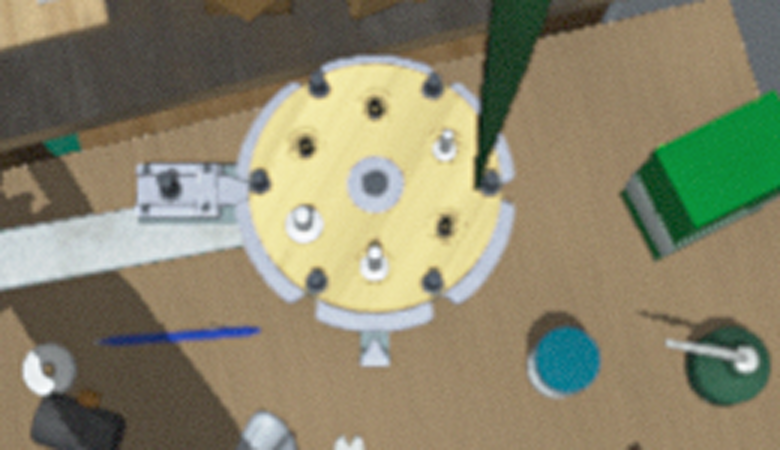

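The post and studs are back within 0.6 px of their start pixels. The tallest mandrel stands upright behind the pointer, at scene crop (404,330), and nothing else has moved. I hand the job in.

```bash
python3 -c "
from station import ctrl
print(ctrl.finish_job())"
```

```text
the job is handed in; nothing more can be done
None
```

I drew the bolt to its outer stop and turned the carousel 120° clockwise, with two slow 60° pushes on the studs. Then I pushed the bolt home to its inner stop, moved the arm clear and handed the job in at about 33 s of the 72 s allowed.

Last checks:
- **Bolt and index:** the bolt post and the studs are within 0.6 px of their start pixels. The bolt stopped with 15.7 N and no further travel.
- **Carousel contents:** the tallest mandrel stands behind the pointer, and all mandrels and ferrules look upright and seated.
- **Other objects:** the jar, oil can and ring gauge look unmoved by eye; I did not measure their positions again.
- **Forces:** the readings I took never exceeded about 16 N at the wrist.

No check failed or disagreed.

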